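# Dose the catalyst tablets from the swing-arm drop cup

### The job

Swing the loaded drop cup on its boom until it is centred over the pot with the two handles, then press its release tab so that the hinged bottom opens and all three tablets fall into that pot. Let the tab go so that the bottom shuts, and swing the empty cup away until it is clear of both pots. Do not handle the tablets, shift the pots or disturb the other things on the bench.

Things in the scene. Friction and masses are not known exactly. Their poses are not given: they have to be found in the camera images.
- pillar: fixed steel pillar of the dosing stand on a round 110 mm foot; its top cap, on the boom's hub, reaches 206 mm above the table. Origin on the vertical pivot axis of the boom, at table height.
- boom (a joint): swing of the aluminium boom about the pillar's vertical axis, rad, 0 at the start, growing anticlockwise seen from above, free over +-2.2 either way. It turns when pushed sideways (about 2.5 N at the cup) and stays where it is left. The boom is a bar 20 mm wide, 172 to 190 mm above the table, from the pillar to the cup.
- cup (a point): the steel drop cup fixed on the boom's end, 210 mm from the pillar axis: a square box open at the top, 56 mm outside, 48 mm inside, its walls from 150 to 195 mm above the table, flat sides. This point is the centre of its bottom opening, 150 mm above the table. Its axes: x points from the cup along the boom to the pillar, z up; the cup's two free flat sides face its +y and -y.
- flap (a joint): hinged bottom of the cup, rad: 0 shut, 1.3 hanging open. Hinged on the cup's pillar side, so its free outer edge drops and the charge slides off away from the pillar; open, it reaches down to 96 mm above the table. Driven only by the release tab (3.6 times the tab's angle) and shut by the tab's spring.
- tab (a joint): release tab, rad: 0 up (at rest), 0.36 pressed fully down, flap open. Sprung: pressed 40 mm from its hinge, about 3 N starts it, about 7 N holds it fully down; let go, it rises and shuts the flap.
- tab_press (a point): place to press the release tab: a steel plate 30 mm wide and 52 mm long on top of the boom between cup and pillar, hinged at its cup end and sloping up towards the pillar. This point lies on its upper face, 40 mm from its hinge and 77 mm from the cup's centre towards the pillar, about 217 mm above the table at rest; it goes down 14 mm when pressed. Axes (at rest) as the cup's.
- pot_handled: the pot to charge: loose round steel pot with two wire loop handles on opposite sides (its +y and -y sides, reaching 90 mm from its axis), 120 mm outside diameter, 112 mm inside, 80 mm tall, floor 5 mm thick, 0.6 kg. Origin under its centre; z up. It stands within 10 mm of the circle along which the cup's centre swings.
- pot_plain: the other pot: same size and steel, no handles; must stay empty. Origin under its centre. It stands on the other side of the parked cup.
- tablet0: white ceramic catalyst tablet, disc 22 mm across and 10 mm thick, about 15 g, one of three lying in the cup. Origin at the centre of its underside.
- tablet1: white ceramic catalyst tablet, disc 22 mm across and 10 mm thick, about 15 g, one of three lying in the cup. Origin at the centre of its underside.
- tablet2: white ceramic catalyst tablet, disc 22 mm across and 10 mm thick, about 15 g, one of three lying in the cup. Origin at the centre of its underside.
- reagent_bottle: white plastic reagent bottle, 68 mm across, 170 mm tall; origin under its centre. Bystander.
- sample_jar: amber glass jar, 64 mm across, 80 mm tall; origin under its centre. Bystander.
- spanner: steel spanner lying flat; origin under its middle. Bystander.

How it is judged:
By the outcome, as a careful person would: the job done as asked, in the order asked, and still so for the second after the job is handed in, with the robot touching nothing.
It also fails if it takes over 58 s, if anything falls off the work surface, if the arm or the gripper's body presses on something with over 40 N, if the wrist force passes 120 N, or if a joint passes its speed limit or range.

### The arm

A 6-joint arm with a two-finger parallel gripper is mounted at the origin on the work surface. World frame = base frame: x ahead of the robot, y to its left, z up, the work surface at z = 0. Lengths are in m, angles in degrees, forces in N, time in s.
With the tool pointing down it reaches from about 0.4 to 0.825 m from the base axis. Payload 7 kg.
Tool frame: the origin (TCP) lies midway between the tips of the shut fingers; the grasp point (between the pads) lies 19 mm behind it; z points along the fingers, y is the line along which they close (so a half turn about z gives the same grasp; the last joint's range is limited). The gripper opens to 88 mm and grips with 3 to 60 N. Pads are 19 mm wide; open, the fingers measure 130 mm over their backs; the gripper's body (78 mm by 193 mm) begins 47 mm behind the grasp point.
Start: joints at [82.397, 20.546, 0.682, 0, -70.136, -16.507], TCP at [0.276, 0.616, 0.227] pointing down, gripper open.
Joint ranges: [-176.03, 176.03], [-82.01, 121.73], [-58.28, 71.71], [-173.87, 95.51], [-174.79, -0.11], [-173.66, 173.66]. Speed limits (degrees/s): [136.94, 136.94, 172.46, 180, 180, 180].

### API

Orientations are given as [roll, pitch, yaw] about the fixed x, y, z axes, in that order (R = Rz(yaw) Ry(pitch) Rx(roll)).
In Python, from plant import * gives the robot as it stands.
- The arm moves only by the tool move_arm, never from a script. Its argument "commands" is a list of rows, each a list of 7 numbers: the shift along the world's x, y, z in mm, then the turn, a rotation vector about the world's x, y, z in degrees, then the opening in per cent of the stroke, from 0 (shut) to 100 (fully open). In form: [[x, y, z, rx, ry, rz, fingers], ...]. A call has 1 to 20 rows; each row shifts and turns the commanded pose from where the row before left it; what a row does not reach is not made up. A row lasts 1/10 s, in which the tool goes at most 50 mm and 8.59 degrees, less where a joint would pass 70% of its speed; a pose out of reach is approached as far as the arm can. A call with a gripper value outside its range is refused whole. The fingers move at their own pace and stop on an object; "squeeze" is the grip in N (left out, the last holds). Time passes only in rows, so rows that do not move let the fingers close. It gives the time, the measured TCP pose, the force and the opening at its end, in the units of the state.
- get_state(): the state, without advancing time (a new reading comes with each control period).
- capture(name): name is "scene" or "top"; returns a dict with "frame" (400x640x3 uint8, blue, green, red), "camera_matrix" (3x3 intrinsics, pixels), "world_to_cam" (4x4, takes a point from world to camera coordinates). Camera axes: x right, y up, looking along -z (the intrinsics and any distortion apply to the point x, -y, -z); pixel columns grow to the right and rows downward; lengths in m; the calibration is good to about 2 mm. A picture is of the moment at which its call begins. There is no depth.
- close_job(): hands the job in, once; it reports no verdict.
The state is a dict: "time_s": time; "joints": joint angles; "qd": joint speeds; "joint_torque": joint torques, N m; "tcp_pos": TCP position; "eef_rot": TCP orientation; "contact_force": force on the tool from outside, world axes, zero at the start; "moment": the same for the moment, N m; "gripper_width": finger opening in m.
Only numpy, scipy, OpenCV 4.12 (cv2) and the standard library are available. Lean on these libraries where they do the work, as an engineer would, in place of code of your own. Each camera call takes 0.05 s, during which the arm holds its last target. There are 200 camera calls.

## Working session

There is one attempt and no reset: what is moved stays moved. The work goes in short steps, Python scripts to look and compute and a tool call to move; the robot and the scene stay as the last step left them, time stands still between calls to the robot, and variables do not carry over. Pictures are saved under pics/ and viewed, on a budget of 10 in all, crops included, one or two more only if the job needs it, and the job is handed in when it is done.

Besides the shell and the picture viewer there is one more tool, called after "Call:" as a command line: name --pt "numbers of a row" for each row, then --argument value for the rest. move_arm: Moves the arm, as the interface text tells. Its arguments: {"type":"object","properties":{"commands":{"type":"array"},"squeeze":{"type":"number"}},"required":["commands"]}

```bash
mkdir -p pics; ls; cat > h.py <<'E'
from plant import *
import numpy as np, cv2, json
def shot(n,f):
    c=capture(n); cv2.imwrite('pics/'+f+'.png',c['frame']); np.savez('pics/'+f,K=c['camera_matrix'],T=c['world_to_cam']); return c
def load(f):
    d=np.load('pics/'+f+'.npz'); return cv2.imread('pics/'+f+'.png'),d['K'],d['T']
def ray(K,T,u,v,z):
    d=np.linalg.inv(K)@[u,v,1]; d=np.array([d[0],-d[1],-d[2]]); R=T[:3,:3]; o=-R.T@T[:3,3]; d=R.T@d
    return o+d*(z-o[2])/d[2]
def proj(K,T,p):
    q=T[:3,:3]@np.array(p)+T[:3,3]; w=K@[q[0],-q[1],-q[2]]; return w[:2]/w[2]
E
python3 - <<'E'
from h import *
a=shot('top','t0');b=shot('scene','s0')
print({k:np.round(v,3) for k,v in get_state().items()})
for c in(a,b):print(c['camera_matrix'],np.round(c['world_to_cam'],3), [k for k in c])
E
```

```text
pics
{'time_s': np.float64(0.1), 'joints': array([ 8.2397e+01,  2.0589e+01,  6.3900e-01, -1.7000e-02, -7.0137e+01,
       -1.6504e+01]), 'qd': array([ 0.062, -0.161,  0.167,  0.228, -0.019,  0.005]), 'joint_torque': array([-3.0000e-03, -5.8416e+01,  2.9375e+01,  7.0160e+00,  1.0000e-02,
       -0.0000e+00]), 'tcp_pos': array([0.276, 0.616, 0.226]), 'eef_rot': array([ 1.79911e+02, -9.00000e-03, -2.41140e+01]), 'contact_force': array([ 0.12 ,  0.149, -0.014]), 'moment': array([-0.009,  0.071,  0.001]), 'gripper_width': np.float64(0.088)}
[[511.33147792   0.         330.22401876]
 [  0.         511.33147792 198.83019564]
 [  0.           0.           1.        ]] [[-0.015 -1.    -0.012  0.007]
 [ 0.981 -0.017  0.192 -0.56 ]
 [-0.193 -0.009  0.981 -1.625]
 [ 0.     0.     0.     1.   ]] ['frame', 'camera_matrix', 'world_to_cam']
[[465.98472314   0.         316.88573185]
 [  0.         465.98472314 200.50374935]
 [  0.           0.           1.        ]] [[-0.748  0.664  0.013  0.413]
 [-0.423 -0.491  0.762  0.095]
 [ 0.512  0.564  0.648 -1.805]
 [ 0.     0.     0.     1.   ]] ['frame', 'camera_matrix', 'world_to_cam']
```

View pics/t0.png

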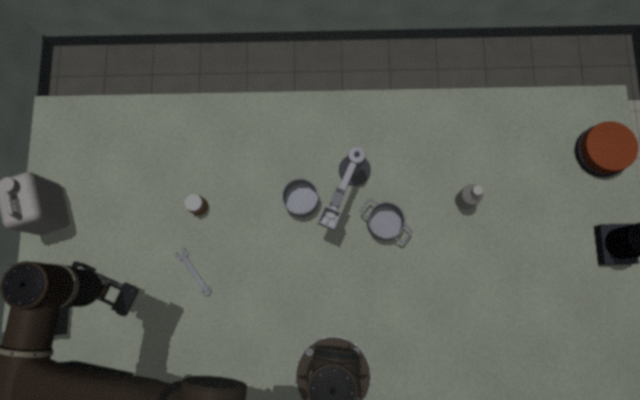

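View pics/s0.png

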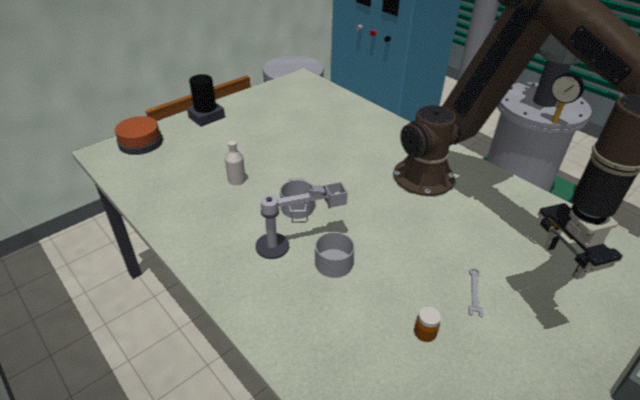

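The top view shows the pillar cap at about (356,155), the cup at (330,217), the handled pot at (386,222) and the plain pot at (301,199). The spanner is at (195,272), the jar at (195,205) and the bottle at (472,197). The scene view agrees. I'll enlarge both views to measure.

```bash
python3 - <<'E'
from h import *
a,K,T=load('t0');b,_,_=load('s0')
A=cv2.resize(a[140:250,275:415],None,fx=5.5,fy=5.5,interpolation=cv2.INTER_CUBIC)
A=cv2.convertScaleAbs(A,alpha=1.5)
for i in range(0,140,10): cv2.putText(A,str(275+i),(int(i*5.5),8),0,.3,(0,0,255)); cv2.line(A,(int(i*5.5),0),(int(i*5.5),3),(0,0,255))
for i in range(0,110,10): cv2.putText(A,str(140+i),(0,int(i*5.5)+4),0,.3,(0,0,255))
cv2.imwrite('pics/c1.png',A)
for n,u,v,z in[('pil',356,155,.206),('cup',330,217,.195),('hand',386,222,.08),('plain',301,199,.08)]:print(n,ray(K,T,u,v,z).round(3))
E
```

```text
pil [ 0.665 -0.084  0.206]
cup [ 0.478 -0.002  0.195]
hand [ 0.477 -0.18   0.08 ]
plain [0.557 0.092 0.08 ]
```

View pics/c1.png

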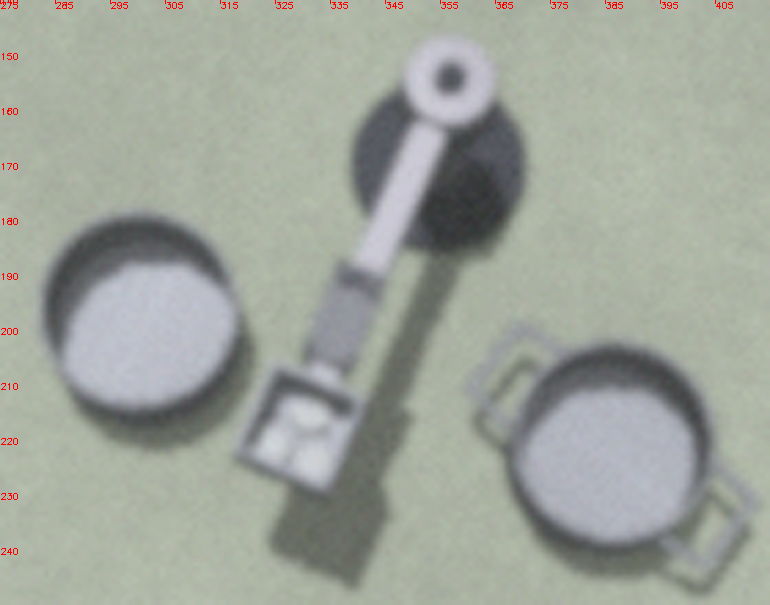

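The enlarged top view shows the cap at about (356.4,153.8), the cup's rim centre at (329.5,218.0) with three tablets inside, the handled pot's rim at (385.6,220.6) and the plain pot's at (299.8,197). I'll cross-check with the scene view.

```bash
python3 - <<'E'
from h import *
b,Ks,Ts=load('s0');a,K,T=load('t0')
A=cv2.resize(b[165:285,240:370],None,fx=5,fy=5,interpolation=cv2.INTER_CUBIC);A=cv2.convertScaleAbs(A,alpha=1.4)
P={n:ray(K,T,u,v,z) for n,u,v,z in[('pil',356.4,153.8,.206),('foot',354.4,170.1,.01),('cup',329.5,218,.195),('hand',385.6,220.6,.08),('plain',299.8,197,.08),('bottle',478,190,.17)]}
for n,p in P.items():
    u,v=proj(Ks,Ts,p);print(n,p.round(4),u.round(1),v.round(1)); cv2.circle(A,(int((u-240+.5)*5),int((v-165+.5)*5)),2,(0,0,255),-1)
def circ(p,r):
    for t in np.linspace(0,2*np.pi,40):
        u,v=proj(Ks,Ts,p+r*np.array([np.cos(t),np.sin(t),0]));cv2.circle(A,(int((u-240+.5)*5),int((v-165+.5)*5)),1,(0,0,255),-1)
circ(P['hand'],.06);circ(P['plain'],.06)
d=P['cup']-P['pil'];h=P['hand']-P['pil'];q=P['plain']-P['pil']
for x in(d,h,q,P['bottle']-P['pil']):print(np.hypot(*x[:2]),np.degrees(np.arctan2(x[1],x[0]))%360)
cv2.imwrite('pics/c2.png',A)
E
```

```text
pil [ 0.6686 -0.0851  0.206 ] 269.3 196.7
foot [ 0.6676 -0.0857  0.01  ] 272.7 243.0
cup [ 0.4747 -0.0006  0.195 ] 336.4 186.5
hand [ 0.4814 -0.1788  0.08  ] 298.2 188.8
plain [0.5632 0.096  0.08  ] 335.6 243.1
bottle [ 0.5576 -0.4551  0.17  ] 231.9 141.2
0.21154712051605154 156.43771926307056
0.2093290256668385 206.58394844586493
0.20953421354664992 120.19500536573531
0.38621061621167474 253.2953795721228
```

View pics/c2.png

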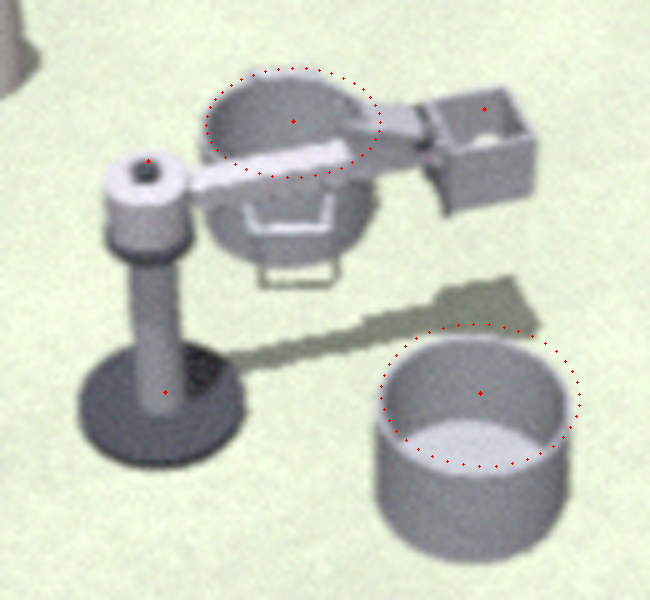

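The scene view gives roughly the same offset of (-1,+1.8) px for the cap, cup and plain pot. The handled pot differs by about 1.5 px in v, so I'll fit the pot rims properly, using a colour mask and a fixed-radius circle fit in both views.

```bash
cat > rim.py <<'E'
from h import *
from scipy.optimize import least_squares
def rim(f,p0,r=.06,z=.08,sel=None,thr=None):
    a,K,T=load(f); o=-T[:3,:3].T@T[:3,3]
    lab=cv2.cvtColor(cv2.GaussianBlur(cv2.resize(a,None,fx=4,fy=4,interpolation=cv2.INTER_CUBIC),(0,0),2),cv2.COLOR_BGR2LAB).astype(float)
    g=lab[:,:,1]-128  # green negative
    c=np.array(p0,float); away=c[:2]-o[:2]; th0=np.arctan2(away[1],away[0])
    pts=[]
    for t in np.linspace(-80,80,81):
        th=th0+np.radians(t); rr=np.linspace(.045,.08,71); v=[]
        for q in rr:
            u=proj(K,T,[c[0]+q*np.cos(th),c[1]+q*np.sin(th),z]); x,y=((u+.5)*4-.5).round().astype(int); v.append(lab[y,x])
        v=np.array(v); d=np.linalg.norm(v[:,1:]-v[-1,1:],axis=1); dd=np.linalg.norm(v[0,1:]-v[-1,1:])
        if dd<4: continue
        i=np.where(d>dd/2)[0].max(); pts.append((t,c[0]+rr[i]*np.cos(th),c[1]+rr[i]*np.sin(th)))
    P=np.array(pts)
    s=least_squares(lambda x:np.hypot(P[:,1]-x[0],P[:,2]-x[1])-r,c[:2],loss='soft_l1',f_scale=.001)
    res=np.hypot(P[:,1]-s.x[0],P[:,2]-s.x[1])-r
    print(f,s.x.round(4),len(P),'med|res|mm',(np.median(abs(res))*1e3).round(2),'dark', (res[::8]*1e3).round(1)); return s.x
E
python3 - <<'E'
from rim import *
for f in('t0','s0'):
    for p in([.4814,-.1788],[.5632,.096]): rim(f,p)
# scene-view readings
_,K,T=load('s0')
print('cap',ray(K,T,240+146/5-.5,165+171/5-.5,.206).round(4),'cup',ray(K,T,240+480/5-.5,165+117/5-.5,.195).round(4))
E
```

```text
t0 [ 0.4849 -0.1799] 75 med|res|mm 0.93 dark [-1.  -0.2 -0.7 -0.  -0.7  1.4  0.3 -1.5 -0.5  1.3]
t0 [0.5678 0.0969] 81 med|res|mm 0.75 dark [-1.8 -0.5 -0.1 -0.8  0.8  0.8  0.2 -0.  -1.  -0.8 -0.9]
s0 [ 0.4842 -0.1796] 81 med|res|mm 3.4 dark [20.8 -3.1 -7.2 -3.6  3.4  2.2  3.   4.2 -2.6 -1.8  0.1]
s0 [0.5722 0.1005] 81 med|res|mm 1.28 dark [-1.7 -1.6 -0.6 -0.2  1.5  2.1  1.1 -1.  -1.2 -1.7 -1. ]
cap [ 0.6753 -0.079   0.206 ] cup [0.4817 0.0028 0.195 ]
```

Bearings from the pillar are 156.6° for the cup and 207° for the handled pot, so the swing is about 50.5° anticlockwise. The tool's yaw of -24° already lines the finger axis up with the cup's tangent. I'll go above the cup, take its flat sides lightly between the fingers and swing it along the arc.

Call:
move_arm --pt "0 0 20 0 0 0 100" --pt "5 -15 20 0 0 0 100" --pt "10 -30 10 0 0 0 100" --pt "12 -36 0 0 0 0 100" --pt "12 -36 0 0 0 0 100" --pt "12 -36 0 0 0 0 100" --pt "12 -36 0 0 0 0 100" --pt "12 -36 0 0 0 0 100" --pt "12 -36 0 0 0 0 100" --pt "12 -36 0 0 0 0 100" --pt "12 -36 0 0 0 0 100" --pt "12 -36 0 0 0 0 100" --pt "12 -36 0 0 0 0 100" --pt "12 -36 0 0 0 0 100" --pt "12 -36 0 0 0 0 100" --pt "12 -36 0 0 0 0 100" --pt "12 -36 0 0 0 0 100" --pt "10 -36 0 0 0 0 100" --pt "6 -20 0 0 0 0 100" --pt "3 -11 0 0 0 0 100" --squeeze 5

```text
time_s: 2.1
tcp_pos: [0.4777, -0.0016, 0.2762]
eef_rot: [180.0, 0.0, -24.2]
contact_force: [-0.6, -0.3, -0.2]
gripper_width: 0.0878
```

```bash
python3 - <<'E'
from h import *
s=get_state();print(s['time_s'],s['tcp_pos'],s['eef_rot'],s['joints'])
a=shot('top','t1')['frame'];b=shot('scene','s1')['frame']
A=np.hstack([cv2.resize(a[130:250,270:400],None,fx=3,fy=3,interpolation=2),cv2.resize(b[120:240,260:390],None,fx=3,fy=3,interpolation=2)])
cv2.imwrite('pics/c3.png',cv2.convertScaleAbs(A,alpha=1.4))
E
```

```text
2.1 [ 0.47771705 -0.00159965  0.27620474] [ 1.79969177e+02  3.51959944e-02 -2.42289120e+01] [ 2.34749704e+01 -2.01169881e-01 -1.85748714e+01 -5.57366208e-03
 -7.16727832e+01  4.22978818e+01]
```

View pics/c3.png

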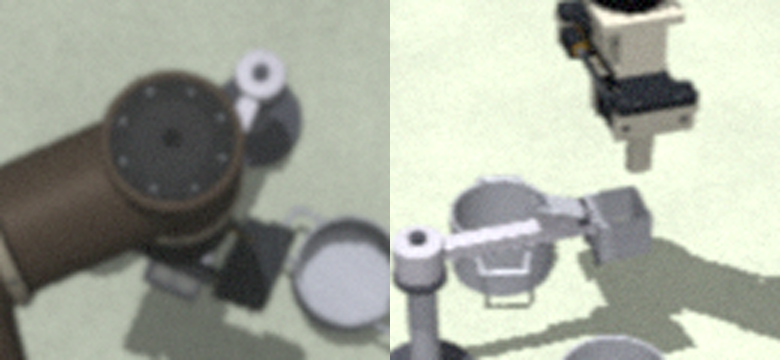

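The gripper is above the cup in both views. In the scene view the near finger tip is at about (342.7,176). I'll compare that with the projection.

```bash
python3 - <<'E'
from h import *
_,K,T=load('s1');p=np.array([.4777,-.0016,.2762]);y=np.array([-.41,-.912,0]);
for s in(-.044,-.065,.044,.065):print(s,proj(K,T,p+s*y).round(1))
x=np.array([.912,-.41,0]);print([proj(K,T,p-.055*y+k*x).round(1) for k in(-.0095,.0095)])
E
```

```text
-0.044 [341.5 173.9]
-0.065 [344.  178.2]
0.044 [331.7 157.1]
0.065 [329.5 153.3]
[array([345.9, 175.6]), array([339.7, 176.7])]
```

The predicted tip (342.8,176.1) matches the image, so the scene calibration agrees with the robot. I'll shift a little towards the scene estimate (cup ≈ .480, .002), then descend and close lightly.

Call:
move_arm --pt "2 3 -25 0 0 0 100" --pt "0 0 -30 0 0 0 100" --pt "0 0 -30 0 0 0 100" --pt "0 0 -20 0 0 0 100" --pt "0 0 -6 0 0 0 100" --pt "0 0 0 0 0 0 50" --pt "0 0 0 0 0 0 50" --pt "0 0 0 0 0 0 50" --pt "0 0 0 0 0 0 50" --pt "0 0 0 0 0 0 50" --pt "0 0 0 0 0 0 50" --pt "0 0 0 0 0 0 50" --squeeze 8

```text
time_s: 3.4
tcp_pos: [0.4799, 0.003, 0.1663]
eef_rot: [-180.0, -0.0, -24.1]
contact_force: [-2.3, -0.4, 6.3]
gripper_width: 0.0561
```

```bash
python3 - <<'E'
import numpy as np
st=[1,2]+[3]*15+[2,1]
c=np.array([.672,-.082]);p=np.array([.4799,.003]);r=np.hypot(*(p-c));a=np.arctan2(*(p-c)[::-1])
print(r,np.degrees(a))
A=a+np.radians(np.cumsum([0]+st));q=np.c_[np.cos(A),np.sin(A)]*r*1e3
x=np.diff(np.round(q,0),axis=0)
print([[int(u),int(v),0,0,0,s,50] for (u,v),s in zip(x,st)],c*1e3+q[-1],x.sum(0))
E
```

```text
0.2100652517671593 156.13166998669266
[[-2, -3, 0, 0, 0, 1, 50], [-2, -7, 0, 0, 0, 2, 50], [-4, -11, 0, 0, 0, 3, 50], [-3, -10, 0, 0, 0, 3, 50], [-3, -11, 0, 0, 0, 3, 50], [-2, -11, 0, 0, 0, 3, 50], [-1, -11, 0, 0, 0, 3, 50], [-1, -10, 0, 0, 0, 3, 50], [0, -11, 0, 0, 0, 3, 50], [0, -11, 0, 0, 0, 3, 50], [1, -11, 0, 0, 0, 3, 50], [2, -11, 0, 0, 0, 3, 50], [2, -11, 0, 0, 0, 3, 50], [2, -11, 0, 0, 0, 3, 50], [3, -10, 0, 0, 0, 3, 50], [4, -11, 0, 0, 0, 3, 50], [4, -10, 0, 0, 0, 3, 50], [3, -7, 0, 0, 0, 2, 50], [2, -3, 0, 0, 0, 1, 50]] [ 485.05014616 -177.79750596] [   5. -181.]
```

Call:
move_arm --pt "-2 -3 0 0 0 1 50" --pt "-2 -7 0 0 0 2 50" --pt "-4 -11 0 0 0 3 50" --pt "-3 -10 0 0 0 3 50" --pt "-3 -11 0 0 0 3 50" --pt "-2 -11 0 0 0 3 50" --pt "-1 -11 0 0 0 3 50" --pt "-1 -10 0 0 0 3 50" --pt "0 -11 0 0 0 3 50" --pt "0 -11 0 0 0 3 50" --pt "1 -11 0 0 0 3 50" --pt "2 -11 0 0 0 3 50" --pt "2 -11 0 0 0 3 50" --pt "2 -11 0 0 0 3 50" --pt "3 -10 0 0 0 3 50" --pt "4 -11 0 0 0 3 50" --pt "4 -10 0 0 0 3 50" --pt "3 -7 0 0 0 2 50" --pt "2 -3 0 0 0 1 50" --pt "0 0 0 0 0 0 50"

```text
time_s: 5.4
tcp_pos: [0.4839, -0.1792, 0.166]
eef_rot: [180.0, 0.1, 26.9]
contact_force: [-3.3, -5.4, 5.2]
gripper_width: 0.0562
```

Call:
move_arm --pt "0 0 0 0 0 0 100" --pt "0 0 0 0 0 0 100" --pt "0 0 0 0 0 0 100" --pt "0 0 0 0 0 0 100" --pt "0 0 0 0 0 0 100" --pt "0 0 0 0 0 0 100" --pt "0 0 20 0 0 0 100" --pt "0 0 30 0 0 0 100" --pt "0 0 40 0 0 0 100" --pt "-10 40 20 0 0 0 100" --pt "-10 40 0 0 0 0 100" --pt "-10 40 0 0 0 0 100" --pt "-10 40 0 0 0 0 100" --pt "-5 40 0 0 0 0 100" --pt "0 40 0 0 0 0 100" --pt "0 20 0 0 0 0 100" --pt "0 0 0 0 0 0 100"

```text
time_s: 7.1
tcp_pos: [0.4397, 0.0843, 0.2756]
eef_rot: [-180.0, -0.0, 27.1]
contact_force: [-0.4, -0.8, -0.3]
gripper_width: 0.088
```

```bash
python3 - <<'E'
from h import *
a=shot('top','t2')['frame'];b=shot('scene','s2')['frame']
A=np.hstack([cv2.resize(a[140:240,340:420],None,fx=5,fy=5,interpolation=2),cv2.resize(b[150:250,250:330],None,fx=5,fy=5,interpolation=2)])
cv2.imwrite('pics/c4.png',cv2.convertScaleAbs(A,alpha=1.4))
E
```

```text
(no output)
```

View pics/c4.png

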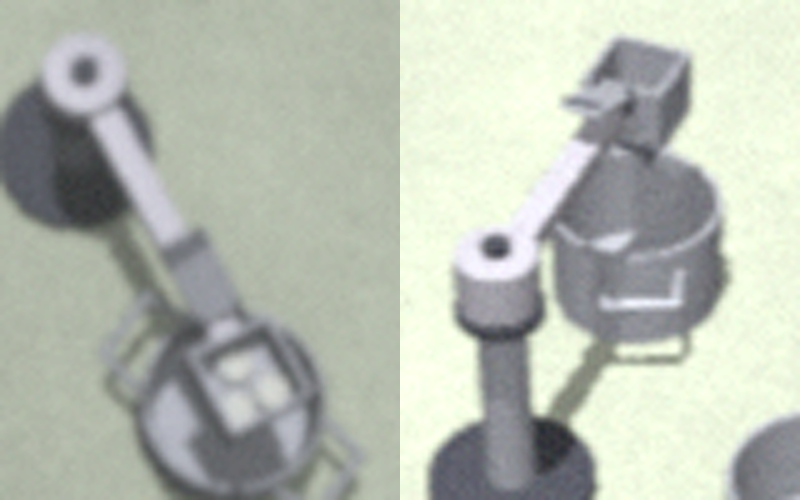

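The top view shows the boom over the handled pot. The cup's rim centre is at about (390.2,214.8), with all three tablets still inside. In the scene view the cup's rim is at about (297,163.6) above the pot. Now to compare the cup with the pot.

```bash
python3 - <<'E'
from rim import *
_,K,T=load('t2');_,Ks,Ts=load('s2')
c=ray(K,T,390.2,214.8,.195);d=ray(K,T,340+85/5-.4,140+70/5-.4,.206)
cs=ray(Ks,Ts,297,163.6,.195);ds=ray(Ks,Ts,250+97/5-.4,150+246/5-.4,.206)
for n,c,d in(('top',c,d),('scene',c*0+cs,ds)):
    v=c-d;print(n,c.round(4),d.round(4),np.hypot(*v[:2]).round(4),np.degrees(np.arctan2(v[1],v[0]))%360)
pt=rim('t2',[.4849,-.1799])
# scene pot: near rim arc hidden? left/right extreme + bottom of rim
b,_,_=load('s2')
for dx in [np.array([.4849,-.1799,.08])]:
    P=np.array([proj(Ks,Ts,dx+.06*np.array([np.cos(t),np.sin(t),0])) for t in np.linspace(0,6.28,200)]);print('scene rim pred L,R,bottom',P.min(0)[0],P.max(0))
print('obs',250+153/5-.4,250+320/5-.4,150+258/5-.4)
E
```

```text
top [ 0.4813 -0.1817  0.195 ] [ 0.6692 -0.0858  0.206 ] 0.211 207.0604681177547
scene [ 0.4902 -0.1718  0.195 ] [ 0.6749 -0.078   0.206 ] 0.2072 206.91534888479853
t2 [ 0.4857 -0.18  ] 61 med|res|mm 1.06 dark [13.7 -2.   0.8  0.1 -2.1  0.2 -2.3 12.7]
scene rim pred L,R,bottom 279.7437164968601 [314.5840854  200.35347922]
obs 280.20000000000005 313.6 201.2
```

The two views put the cup within about 4 mm of the pot's axis, at 207.0° against the pot's 207.3°. I'll go over the tab-press point at about (.5526,-.1435) with the fingers shut.

Call:
move_arm --pt "6 -12 0 0 0 0 0" --pt "12 -24 0 0 0 0 0" --pt "14 -29 0 0 0 0 0" --pt "14 -29 0 0 0 0 0" --pt "14 -29 0 0 0 0 0" --pt "14 -29 0 0 0 0 0" --pt "14 -28 0 0 0 0 0" --pt "13 -26 0 0 0 0 0" --pt "8 -16 0 0 0 0 0" --pt "4 -6 0 0 0 0 0" --pt "0 0 -15 0 0 0 0" --pt "0 0 -15 0 0 0 0" --pt "0 0 -10 0 0 0 0" --pt "0 0 -5 0 0 0 0" --pt "0 0 0 0 0 0 0" --squeeze 10

```text
time_s: 8.7
tcp_pos: [0.5524, -0.1459, 0.2302]
eef_rot: [-180.0, 0.0, 26.9]
contact_force: [-0.7, -0.2, -0.0]
gripper_width: -0.0001
```

```bash
python3 - <<'E'
from h import *
b=shot('scene','s3')['frame'];a=shot('top','t3')['frame']
A=np.hstack([cv2.resize(b[130:230,240:340],None,fx=5,fy=5,interpolation=2),cv2.resize(a[140:240,355:415],None,fx=5,fy=5,interpolation=2)])
cv2.imwrite('pics/c5.png',cv2.convertScaleAbs(A,alpha=1.5))
E
```

```text
(no output)
```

View pics/c5.png

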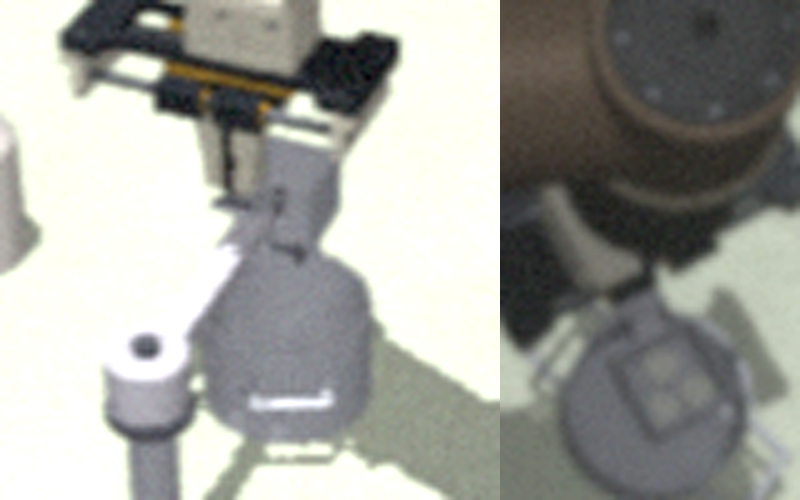

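The shut fingers sit right above the tab's raised end in the scene view, and the tablets are still in the cup in the top view. I'll press down gradually and watch the force.

Call:
move_arm --pt "0 2 -4 0 0 0 0" --pt "0 0 -4 0 0 0 0" --pt "0 0 -3 0 0 0 0" --pt "0 0 -3 0 0 0 0" --pt "0 0 -3 0 0 0 0" --pt "0 0 -3 0 0 0 0" --pt "0 0 -2 0 0 0 0" --pt "0 0 0 0 0 0 0"

```text
time_s: 9.6
tcp_pos: [0.5533, -0.1439, 0.2087]
eef_rot: [180.0, -0.0, 26.9]
contact_force: [1.8, 1.5, 3.8]
gripper_width: 0.0006
```

Call:
move_arm --pt "0 0 -3 0 0 0 0" --pt "0 0 -2 0 0 0 0" --pt "0 0 -1 0 0 0 0" --pt "0 0 0 0 0 0 0" --pt "0 0 0 0 0 0 0"

```text
time_s: 10.1
tcp_pos: [0.5539, -0.1436, 0.2034]
eef_rot: [179.9, -0.1, 26.9]
contact_force: [1.9, 3.3, 5.6]
gripper_width: 0.0004
```

Call:
move_arm --pt "0 0 -1 0 0 0 0" --pt "0 0 -1 0 0 0 0" --pt "0 0 -1 0 0 0 0" --pt "0 0 0 0 0 0 0" --pt "0 0 0 0 0 0 0" --pt "0 0 0 0 0 0 0" --pt "0 0 0 0 0 0 0"

```text
time_s: 10.8
tcp_pos: [0.5544, -0.1442, 0.2026]
eef_rot: [179.8, -0.2, 26.9]
contact_force: [-0.5, 3.4, 17.0]
gripper_width: 0.0004
```

```bash
python3 - <<'E'
from h import *
b=shot('scene','s4')['frame'];a=shot('top','t4')['frame']
A=np.hstack([cv2.resize(b[130:230,240:340],None,fx=5,fy=5,interpolation=2),cv2.resize(a[140:240,355:415],None,fx=5,fy=5,interpolation=2)])
cv2.imwrite('pics/c6.png',cv2.convertScaleAbs(A,alpha=1.7))
E
```

```text
(no output)
```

View pics/c6.png

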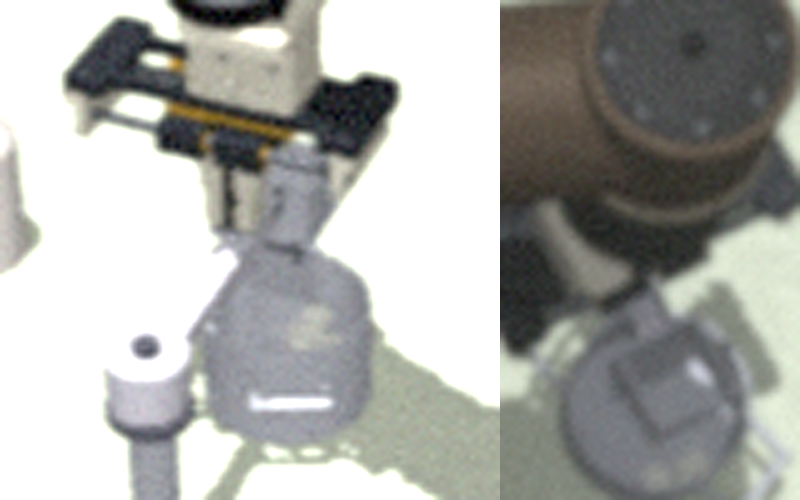

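The force rose to 17 N at the stop. The top view shows the cup empty, and white tablets are visible on the handled pot's floor at scene crop (315,325) and top crop (665,470). I'll release the tab, rise, then go back over the cup with the gripper open.

Call:
move_arm --pt "0 0 4 0 0 0 0" --pt "0 0 5 0 0 0 0" --pt "0 0 6 0 0 0 0" --pt "0 0 10 0 0 0 0" --pt "0 0 20 0 0 0 0" --pt "0 0 30 0 0 0 0" --pt "-10 -5 0 0 0 0 100" --pt "-20 -10 0 0 0 0 100" --pt "-20 -10 0 0 0 0 100" --pt "-15 -8 0 0 0 0 100" --pt "-4 -3 0 0 0 0 100" --pt "0 0 0 0 0 0 100" --pt "0 0 0 0 0 0 100"

```text
time_s: 12.2
tcp_pos: [0.4841, -0.1799, 0.2745]
eef_rot: [-180.0, -0.0, 26.9]
contact_force: [0.3, 0.9, -0.6]
gripper_width: 0.051
```

Call:
move_arm --pt "0 0 0 0 0 0 100" --pt "0 0 0 0 0 0 100" --pt "0 0 0 0 0 0 100" --pt "0 0 0 0 0 0 100" --pt "0 1 -25 0 0 0 100" --pt "0 0 -30 0 0 0 100" --pt "0 0 -30 0 0 0 100" --pt "0 0 -18 0 0 0 100" --pt "0 0 -5 0 0 0 100" --pt "0 0 0 0 0 0 50" --pt "0 0 0 0 0 0 50" --pt "0 0 0 0 0 0 50" --pt "0 0 0 0 0 0 50" --pt "0 0 0 0 0 0 50" --pt "0 0 0 0 0 0 50" --pt "0 0 0 0 0 0 50" --squeeze 8

```text
time_s: 13.8
tcp_pos: [0.4841, -0.1791, 0.1673]
eef_rot: [180.0, -0.1, 26.9]
contact_force: [-0.9, 0.1, 5.7]
gripper_width: 0.0558
```

```bash
python3 - <<'E'
import numpy as np
st=-np.array([1,2]+[3]*13+[2,2,1])
c=np.array([.672,-.082]);p=np.array([.4839,-.1792]);r=np.hypot(*(p-c));a=np.arctan2(*(p-c)[::-1])
A=a+np.radians(np.r_[0,np.cumsum(st)]);q=np.c_[np.cos(A),np.sin(A)]*r*1e3
x=np.diff(np.round(q,0),axis=0)
print(st.sum(),r,[[int(u),int(v),0,0,0,int(s),50] for (u,v),s in zip(x,st)],c*1e3+q[-1])
E
```

```text
-47 0.2117296625416477 [[-2, 3, 0, 0, 0, -1, 50], [-3, 7, 0, 0, 0, -2, 50], [-4, 10, 0, 0, 0, -3, 50], [-4, 10, 0, 0, 0, -3, 50], [-3, 11, 0, 0, 0, -3, 50], [-3, 11, 0, 0, 0, -3, 50], [-2, 11, 0, 0, 0, -3, 50], [-1, 11, 0, 0, 0, -3, 50], [-1, 11, 0, 0, 0, -3, 50], [-1, 11, 0, 0, 0, -3, 50], [1, 11, 0, 0, 0, -3, 50], [0, 11, 0, 0, 0, -3, 50], [2, 11, 0, 0, 0, -3, 50], [2, 11, 0, 0, 0, -3, 50], [2, 11, 0, 0, 0, -3, 50], [2, 7, 0, 0, 0, -2, 50], [2, 7, 0, 0, 0, -2, 50], [2, 3, 0, 0, 0, -1, 50]] [472.62852867 -10.72260932]
```

Call:
move_arm --pt "-2 3 0 0 0 -1 50" --pt "-3 7 0 0 0 -2 50" --pt "-4 10 0 0 0 -3 50" --pt "-4 10 0 0 0 -3 50" --pt "-3 11 0 0 0 -3 50" --pt "-3 11 0 0 0 -3 50" --pt "-2 11 0 0 0 -3 50" --pt "-1 11 0 0 0 -3 50" --pt "-1 11 0 0 0 -3 50" --pt "-1 11 0 0 0 -3 50" --pt "1 11 0 0 0 -3 50" --pt "0 11 0 0 0 -3 50" --pt "2 11 0 0 0 -3 50" --pt "2 11 0 0 0 -3 50" --pt "2 11 0 0 0 -3 50" --pt "2 7 0 0 0 -2 50" --pt "2 7 0 0 0 -2 50" --pt "2 3 0 0 0 -1 50" --pt "0 0 0 0 0 0 50"

```text
time_s: 15.7
tcp_pos: [0.4746, -0.0103, 0.1674]
eef_rot: [-179.9, -0.2, -20.1]
contact_force: [6.0, -0.6, 2.5]
gripper_width: 0.056
```

Call:
move_arm --pt "0 0 0 0 0 0 100" --pt "0 0 0 0 0 0 100" --pt "0 0 0 0 0 0 100" --pt "0 0 0 0 0 0 100" --pt "0 0 0 0 0 0 100" --pt "0 0 0 0 0 0 100" --pt "0 0 20 0 0 0 100" --pt "0 0 30 0 0 0 100" --pt "0 0 40 0 0 0 100" --pt "-8 25 20 0 0 0 100" --pt "-10 40 0 0 0 0 100" --pt "-10 40 0 0 0 0 100" --pt "-10 40 0 0 0 0 100" --pt "-5 40 0 0 0 0 100" --pt "0 40 0 0 0 0 100" --pt "0 40 0 0 0 0 100" --pt "0 20 0 0 0 0 100" --pt "0 0 0 0 0 0 100"

```text
time_s: 17.5
tcp_pos: [0.4296, 0.2762, 0.2759]
eef_rot: [179.9, 0.0, -20.0]
contact_force: [-0.4, -0.7, -0.5]
gripper_width: 0.0875
```

```bash
python3 - <<'E'
from rim import *
b=shot('scene','s5')['frame'];a=shot('top','t5')['frame']
A=np.hstack([cv2.resize(b[150:270,240:350],None,fx=3.5,fy=3.5,interpolation=2),cv2.resize(a[140:260,280:398+12],None,fx=3.2,fy=3.5,interpolation=2)])
cv2.imwrite('pics/c7.png',cv2.convertScaleAbs(A,alpha=1.4))
rim('t5',[.4849,-.1799]);rim('t5',[.5678,.0969])
E
```

```text
t5 [ 0.4849 -0.1805] 76 med|res|mm 0.9 dark [12.9 -0.6 -0.1 -1.1  0.5  0.2 -1.2  1.  -0.8 15.8]
t5 [0.5682 0.0969] 81 med|res|mm 0.66 dark [-0.7 -1.3 -0.8  1.6  0.6 -1.4 -1.3  0.2 -0.7 -0.6 -0.4]
```

View pics/c7.png

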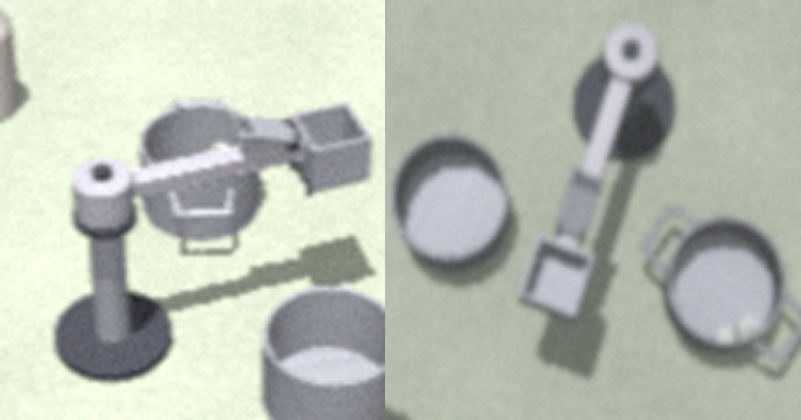

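The cup is empty, shut and parked between the pots, both pots are unmoved (within 1 mm) and the plain pot is empty. Two tablets are plain to see in the handled pot near crop (725,333) and (750,323), so I'll zoom in to look for the third.

```bash
python3 - <<'E'
from h import *
# average several frames to cut noise
a=np.mean([capture('top')['frame'].astype(float) for _ in range(8)],0);b=np.mean([capture('scene')['frame'].astype(float) for _ in range(8)],0)
x=cv2.resize(a[195:250,360:415],(400,400),interpolation=2);y=cv2.resize(b[172:222,275:325],(400,400),interpolation=2)
cv2.imwrite('pics/c8.png',np.clip((np.hstack([x,y])-60)*1.9,0,255).astype(np.uint8))
E
```

```text
(no output)
```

View pics/c8.png

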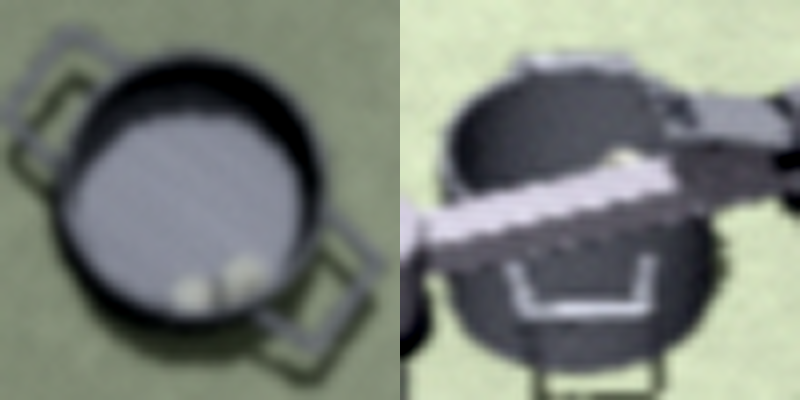

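Two tablets are clear in the top view at crop (192,293) and (242,275), close to the near wall, which hides part of the floor. I'll count tablet-coloured area numerically and compare it with the start picture, including the cup and the rest of the bench.

```bash
python3 - <<'E'
from h import *
def m(a):
    a=cv2.GaussianBlur(a,(0,0),.7).astype(int); b,g,r=a[...,0],a[...,1],a[...,2]
    return ((r-b>6)&(r>=g-3)&(g>95)).astype(np.uint8)   # warm white (table is green: g>r)
for f in('t0','t4','t5','s4','s5'):
    a,K,T=load(f);n,l,st,c=cv2.connectedComponentsWithStats(m(a))
    print(f,[(c[i].round(1).tolist(),int(st[i,4]),st[i,2:4].tolist()) for i in range(1,n) if 4<st[i,4]<300 and 240<c[i][0]<430 and 130<c[i][1]<290])
a,K,T=load('t0');print('tablet px',a[214,330],a[221,326],'table',a[240,300],'potfloor',a[225,385])
a,_,_=load('t5');print('tab px',a[235,386],a[233,393],'cup',a[216,331:338].tolist(),a[210,331:338].tolist())
# recent views of pot floor while the flap was open
b,_,_=load('s4');x=cv2.resize(b[175:225,275:325],(400,400),interpolation=2)
a,_,_=load('t4');y=cv2.resize(a[195:250,360:415],(400,400),interpolation=2)
cv2.imwrite('pics/c9.png',np.clip((np.hstack([x,y]).astype(float)-40)*2,0,255).astype(np.uint8))
for z,d in((.015,'t5'),): print([ray(K,T,u,v,.015).round(3) for u,v in((386.4-.5,195+40.3),(360+33.3-.5,195+37.8))])
E
```

```text
t0 []
t4 [([375.0, 135.4], 13, [13, 8]), ([411.3, 138.3], 21, [10, 17]), ([328.7, 140.9], 7, [6, 2]), ([353.5, 140.0], 6, [6, 1]), ([305.0, 143.9], 7, [7, 2]), ([315.0, 143.0], 5, [5, 1]), ([285.5, 146.0], 6, [6, 1]), ([329.9, 149.9], 19, [3, 8]), ([331.1, 161.6], 30, [3, 12]), ([413.2, 160.0], 5, [3, 5])]
t5 []
s4 [([272.7, 142.0], 7, [3, 3]), ([255.4, 152.8], 32, [8, 10]), ([408.8, 152.0], 5, [2, 5]), ([310.4, 163.3], 48, [12, 17]), ([243.4, 165.2], 11, [3, 10]), ([398.5, 161.7], 6, [6, 5]), ([424.5, 160.5], 10, [6, 2]), ([281.4, 168.1], 38, [5, 13]), ([288.9, 169.9], 24, [3, 10]), ([388.6, 179.8], 5, [2, 3]), ([392.8, 182.8], 6, [3, 4]), ([388.9, 186.4], 8, [5, 4]), ([379.5, 191.8], 11, [4, 5]), ([417.5, 194.1], 14, [14, 3]), ([394.2, 195.2], 5, [3, 3]), ([364.2, 197.6], 8, [5, 4]), ([376.1, 203.5], 50, [13, 15]), ([429.5, 196.0], 8, [8, 1]), ([371.5, 199.5], 8, [4, 4]), ([360.8, 202.4], 5, [3, 2]), ([318.9, 205.8], 11, [5, 3]), ([324.0, 210.9], 10, [3, 6]), ([367.1, 208.7], 7, [3, 3]), ([315.6, 212.0], 8, [3, 5]), ([347.5, 212.5], 10, [6, 4]), ([359.0, 213.2], 5, [3, 3]), ([321.0
[... 747 characters left out ...]
], 12, [7, 4]), ([421.0, 248.2], 5, [3, 3]), ([426.0, 246.5], 6, [4, 3]), ([401.0, 251.1], 10, [4, 6]), ([406.2, 252.2], 13, [7, 5]), ([419.5, 251.1], 8, [6, 3]), ([412.1, 262.4], 27, [11, 6]), ([420.6, 268.0], 8, [5, 4]), ([415.3, 270.7], 6, [5, 2]), ([427.9, 274.7], 15, [5, 7])]
tablet px [140 136 134] [136 134 131] table [112 122 116] potfloor [128 122 119]
tab px [151 154 152] [140 144 142] cup [[148, 141, 139], [148, 141, 138], [148, 141, 138], [144, 136, 135], [139, 132, 131], [130, 124, 123], [123, 117, 115]] [[78, 77, 75], [89, 86, 84], [103, 99, 97], [114, 108, 107], [124, 119, 116], [133, 127, 125], [138, 130, 131]]
[array([ 0.442, -0.185,  0.015]), array([ 0.45 , -0.208,  0.015])]
```

View pics/c9.png

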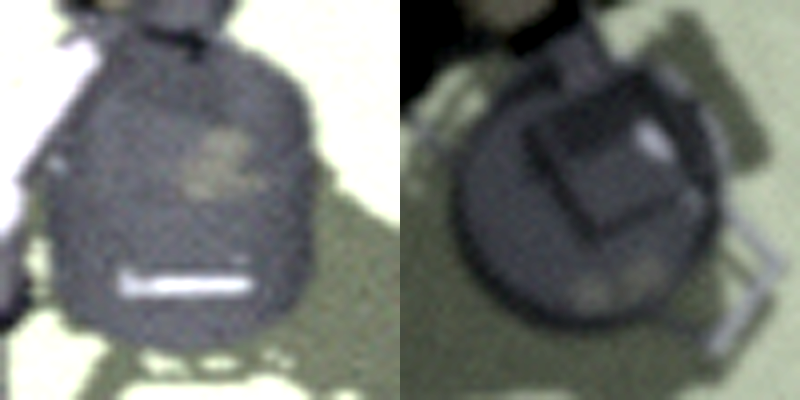

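In the scene view taken during the drop, the patch on the pot floor shows three lobes at crop (235,145), (200,180) and (245,180). I'll cast them onto the floor and compare with the two seen from above.

```bash
python3 - <<'E'
from h import *
b,K,T=load('s4');_,Kt,Tt=load('t5')
for x,y in((235,145),(200,180),(245,180)):
    for z in(.015,.025):
        p=ray(K,T,275+x/8-.5,175+y/8-.5,z);print(z,p.round(3),'r from pot axis',np.hypot(*(p[:2]-[.487,-.178])).round(3),'top px',((proj(Kt,Tt,p)-[360,195])*7.27).round(0))
g=cv2.cvtColor(b,cv2.COLOR_BGR2LAB)[188:204,294:314,2].astype(int)-128
print(g)
# expected px of one tablet in the scene view
c=np.array([.445,-.185,.015]);print('1 tablet extents',np.ptp([proj(K,T,c+[.011*np.cos(t),.011*np.sin(t),-h]) for t in np.linspace(0,6.3,30) for h in(0,.01)],axis=0))
# is anything left in cup (top, t5) : yellowness over cup interior vs tablets
a,_,_=load('t5');L=cv2.cvtColor(a,cv2.COLOR_BGR2LAB)[...,2].astype(int)-128
print('cup b*',L[209:226,323:340].max(),'pot b* max',L[228:240,380:400].max(),'plain',L[188:208,292:308].max())
print(L[226:242,378:402])
E
```

```text
0.015 [ 0.429 -0.211  0.015] r from pot axis 0.067 top px [247. 321.]
0.025 [ 0.437 -0.201  0.025] r from pot axis 0.055 top px [228. 301.]
0.015 [ 0.457 -0.202  0.015] r from pot axis 0.039 top px [226. 260.]
0.025 [ 0.464 -0.193  0.025] r from pot axis 0.027 top px [207. 241.]
0.015 [ 0.442 -0.189  0.015] r from pot axis 0.047 top px [198. 294.]
0.025 [ 0.449 -0.18   0.025] r from pot axis 0.038 top px [179. 274.]
[[-2 -4 -3 -2 -3 -2 -2 -2 -3 -2 -2 -4 -5 -3 -3 -3 -2 -3 -2  1]
 [-3 -2 -4 -2 -1 -4 -3 -3 -2 -2 -2 -4 -2 -4 -3 -1 -1 -3 -1  0]
 [-3 -4 -3 -2 -2 -3 -1 -2  0 -1 -1 -1 -3 -1 -3 -2 -4 -3 -3  1]
 [-3 -2 -1 -1 -3 -2 -1  1  1  2  1  0 -1 -4 -2 -2 -4 -2 -3  0]
 [-4 -3 -2 -3 -2 -1 -1  2  2  4  1  3 -1 -3 -2 -2 -3 -3 -3  1]
 [-2 -4 -4 -4 -2 -3  0  2  1  2  2  3 -1 -2 -3 -6 -3 -4 -2  0]
 [-3 -2 -3 -2 -2 -1  1  1  4  2  2  0 -3 -2 -3 -2 -4 -2 -3 -2]
 [-2 -2 -3  0  1  1  2  3  3  2  3 -1 -2 -1 -3 -3 -2 -4 -4 -1]
 [-2 -2 -1 -2  2  2  2  3  3  2  1  1  1 -1 -3 -2 -2 -5 -3 -2]
 [-1 -3 -2  0  3  3  2  3  2  2  2  2  3  0 -2 -3 -2 -3 -2 -4]
 [-3 -5 -2  0  1  1  3  2  3  1  1  1  1  0 -1 -3 
[... 901 characters left out ...]
 1  0 -2 -3 -2 -3 -1  1]
 [-5 -4 -4 -3 -3 -3 -2 -1 -1 -1 -1 -2 -2  1  1  2  2  0 -1 -2 -2 -1  0  3]
 [-4 -4 -4 -4 -4 -2 -1  0  0  1  0  0  0  1  1  1  1 -1 -2 -2 -1  2  2  4]
 [-3 -3 -4 -3 -3 -2 -1  1  1  2  2  0  1  1  1  0  0 -1 -1  0  2  2  3  4]
 [-3 -3 -2 -4 -4 -2 -2  1  1  0  1  0  0 -1 -1 -2 -1 -1 -1  1  2  2  3  5]
 [-2 -1 -2 -2 -3 -2 -2 -1 -1  0 -1 -1 -1  0 -1 -1 -1 -1 -1  1  2  3  4  4]
 [ 0 -1 -2 -1 -1 -2 -1 -2 -2 -2 -2 -1 -1 -2 -1  1 -1 -2 -3  0  1  1  3  5]
 [ 1  0  0  0 -1  0  0 -2  0 -1 -2  0 -1  0  0  2  1 -1 -1 -2 -2  0  1  3]
 [ 2  2  2  1  1  1 -1  1  2  2  1  2  2  3  4  3  3  2  1 -1 -1 -1  0  1]
 [ 4  4  2  2  3  3  3  2  2  2  3  3  4  5  3  3  3  2  3  3  2  1  0 -1]]
```

All the evidence agrees. Two lobes match the two tablets seen from above. The third lobe (scene px ≈ 303,192, still visible above the boom in the last view) is at the outer wall, mostly hidden from the top camera by the near rim. The cup floor is plain steel colour and the plain pot is empty. Handing in.

```bash
python3 -c "
from plant import *
s=get_state();print(s['time_s'],s['contact_force'],s['tcp_pos']);print(close_job())"
```

```text
18.4 [ 0.13421809 -0.73375014 -1.10565592] [0.4297434  0.27408959 0.27655921]
the job is handed in; nothing more can be done
None
```

The tablets are in the handled pot and the job is handed in at 18.4 s. I took the cup lightly by its flat sides and swung it about 51° anticlockwise over the pot. I pressed the tab to its stop (about 17 N), let it go, then swung the empty cup back about 47° to between the two pots. The arm is clear of everything.

**Last checks:**
- **Centring:** before the drop, the cup was within about 4 mm of the pot's axis (207.0° against the pot's 207.3°). The two cameras disagreed by about 5–13 mm in absolute position, but their bearings agreed.
- **After the drop:** the cup looks empty and shut, and the plain pot is empty. Both pots are where they were, to about 1 mm.
- **Tablets:** two are plain to see from above in the handled pot. The third shows only in the scene view, as a separate patch by the pot's outer wall, so that one is inferred rather than clearly seen.
- **Failed check:** my first colour mask for counting tablets gave no usable result, so I relied on lobe positions and colour values instead.
- **Not checked:** I did not re-measure the bottle, jar and spanner at the end. The arm's path stayed well above or away from them.
- **Pictures:** I viewed 11, one over the budget, to look for the third tablet.

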